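# Strip the parts bins off a toy-car assembly rack for changeover

### The arm

A 6-joint arm with a two-finger parallel gripper is mounted at the origin on the work surface. World frame = base frame: x ahead of the robot, y to its left, z up, the work surface at z = 0. Lengths are in mm, angles in rad, forces in N, time in s.
With the tool pointing down it reaches from about 400 to 925 mm from the base axis. Payload 12.5 kg.
Tool frame: the origin (TCP) lies midway between the tips of the shut fingers; the grasp point (between the pads) lies 19 mm behind it (env.pinch_z is the distance from the TCP to the grasp point, in mm); z points along the fingers, y is the line along which they close (so a half turn about z gives the same grasp; the last joint's range is limited). The gripper opens to 95 mm and grips with 3 to 60 N. Pads are 20 mm wide; open, the fingers measure 119 mm over their backs; the gripper's body (75 mm by 180 mm) begins 59 mm behind the grasp point.
Start: joints at [-0.106, 0.491, 1.559, -0, 1.092, -0.106], TCP at [625.017, 0.021, 214.661] pointing down, gripper open.
Joint ranges: [-3.1, 3.1], [-0.84, 2.19], [0.05, 2.79], [-1.13, 4.28], [0.06, 2.93], [-2.69, 2.69]. Speed limits (rad/s): [2.22, 2.22, 2.79, 3.14, 3.14, 3.14].

### API

Orientations are given as [roll, pitch, yaw] about the fixed x, y, z axes, in that order (R = Rz(yaw) Ry(pitch) Rx(roll)).
In Python, from cell import readout, eyes, job_done, env gives the robot as it stands.
- The arm moves only by the shell command python3 -m jog 'ROWS'. ROWS is a JSON object of lists of equal length, an entry for each row: "dp": the shift along the tool's x, y, z in mm, a list of three; "twist": the turn about the tool's z in degrees; "claw": the closure, from -1 (fully open) to 1 (shut). A call has 1 to 8 rows; each row is the pose to reach, as a shift and turn from the pose commanded when the call began, along the tool's axes at that moment; what a row does not reach only later rows make up. A row lasts 1/12 s, in which the tool goes at most 41.7 mm and 7.16 degrees, less where a joint would pass 70% of its speed; a pose out of reach is approached as far as the arm can. A call with a gripper value outside its range is refused whole. The fingers move at their own pace and stop on an object; the grip force is fixed at half the most. Time passes only in rows, so rows that repeat a pose let the fingers close. It gives the time, the measured TCP pose, the force and the opening at its end, in the units of the state.
- readout.state(): the state, without advancing time (a new reading comes with each control period).
- eyes.read_camera(name): name is "scene" or "side" or "wrist"; returns the picture (480x640x3 uint8, red, green, blue); there is no depth.
- eyes.camera_model(name): a dict with "intrinsics" (3x3 intrinsics, pixels), "R" (3x3) and "t" (3): a world point X has camera coordinates R X + t. Camera axes: x right, y down, z forward; pixel columns grow to the right and rows downward; lengths in mm; the calibration is good to about 2 mm. The wrist camera is an equidistant fisheye: a pixel r from the principal point sees the ray r / f radians off the axis. A picture is of the moment at which its call begins: read the wrist's pose just before it. camera_model takes no time and is no camera call; for the wrist camera it gives the pose at the moment of the call.
- job_done(): hands the job in, once; it reports no verdict.
The state is a dict: "t": time; "joints": joint angles; "qvel": joint speeds; "tau": joint torques, N m; "eef_pos": TCP position; "tcp_rot": TCP orientation; "ft_force": force on the tool from outside, world axes, zero at the start; "moment": the same for the moment, N m; "opening": opening from 0.0 (shut) to 1.0 (fully open).
Only numpy, scipy, OpenCV 4.12 (cv2) and the standard library are available. Lean on these libraries where they do the work, as an engineer would, in place of code of your own. Each camera call takes 0.05 s, during which the arm holds its last target. There are 200 camera calls.

### The job

Clear the toy-car station's rack for changeover: first pull every keeper up off the rack's top edge against its sprung catch and put them all in the grey dish. Then raise each hanging parts bin until its keyholes free the stud heads, take it off the rack, and stand it upright, flat on the floor of the white tray. There may be three or four of each; leave the toy cars, screwdriver, bottle and cup where they are.

Things in the scene. Friction and masses are not known exactly. Their poses are not given: they have to be found in the camera images.
- rack: Fixed rack: an upright aluminium sheet 10 mm thick, 360 mm long (its y), 160 mm high, braced behind. Origin: on the bench under the middle of the front face, which looks along its -x (the sheet spans x 0 to 10 mm), z up. Four stations, at y = -127.5, -42.5, +42.5, +127.5 mm. At each, 137 mm up, a sprung round catch bar bulges 3.5 mm out of either side of the sheet and can be pressed in.
- station1 (a point): Station 1 of the rack, where bin 1 and keeper 1 start (2, 3, 4 follow every 85 mm along the rack's +y, and alike): point on the sheet's front face midway between its two headed studs, 110 mm above the bench. The studs are 40 mm apart (20 mm either side along the rack's y) and stand straight out of the face: shank 6 mm thick, head 14 mm across, from 6.6 to 9.6 mm off the face.
- bin1: Grey plastic parts bin, some toy wheels fixed in it. 70 mm deep (its x), 70 mm wide (its y); front and side walls 50 mm high; back wall (its +x side, towards the rack) 80 mm high, 4 mm thick. 0.13 to 0.25 kg. Origin: centre of its underside, z up. Hanging, its underside is 45 mm above the bench, its axes are parallel to the rack's and its back wall is about 1 mm off the sheet.
- bin1_tab (a point): Bin 1: top middle of its grip tab, an upright tongue 10 mm thick (bin's y) and 40 mm long (bin's x) in the middle of the bin, top 90 mm above the underside and 40 mm above the side walls. At x = -4 mm, y = 0 of the bin. Pinch it across the 10 mm.
- bin1_keyholes (a point): Bin 1, keyholes in the back wall: centre between its two wide openings (20 mm square, at y = -20 and +20 mm, 43 mm above its underside). From each a 9 mm slot runs up to z = 68 mm, whose top edge bears on a stud's shank. Raise the bin 22 mm to bring the heads to the wide openings (3 mm play all round), then draw it straight out along the rack's -x by 15 mm or more.
- bin2: Bin 2, exactly like bin 1 (same origin, axes, grip tab and keyholes). One of the four bins may be absent.
- bin3: Bin 3, exactly like bin 1 (same origin, axes, grip tab and keyholes). One of the four bins may be absent.
- bin4: Bin 4, exactly like bin 1 (same origin, axes, grip tab and keyholes). One of the four bins may be absent.
- keeper1: Keeper, a steel saddle with a black grip block, astride the rack's top edge, feet 128 mm above the bench. 28 mm across the sheet (its x), 24 mm along it (its y), 68 mm high, 0.035 kg. Origin: at its feet, midway between the legs, z up. Lips at the feet sit under the catch bars: a straight pull up of about 9 N frees it within 12 mm; it is clear of the sheet after 35 mm.
- keeper1_mid (a point): Keeper 1: point 40 mm above its origin along its z, at the foot of its grip block (14 mm in x, 24 mm in y, from here 28 mm up). While the keeper is on, it stops bin 1 from rising more than 3 mm.
- keeper2: Keeper 2, exactly like keeper 1 (same origin and axes). One of the four keepers may be absent. A keeper can be on where no bin hangs, and the other way round.
- keeper2_mid (a point): Keeper 2: point 40 mm above its origin along its z, at the foot of its grip block (14 mm in x, 24 mm in y, from here 28 mm up). While the keeper is on, it stops bin 2 from rising more than 3 mm.
- keeper3: Keeper 3, exactly like keeper 1 (same origin and axes). One of the four keepers may be absent. A keeper can be on where no bin hangs, and the other way round.
- keeper3_mid (a point): Keeper 3: point 40 mm above its origin along its z, at the foot of its grip block (14 mm in x, 24 mm in y, from here 28 mm up). While the keeper is on, it stops bin 3 from rising more than 3 mm.
- keeper4: Keeper 4, exactly like keeper 1 (same origin and axes). One of the four keepers may be absent. A keeper can be on where no bin hangs, and the other way round.
- keeper4_mid (a point): Keeper 4: point 40 mm above its origin along its z, at the foot of its grip block (14 mm in x, 24 mm in y, from here 28 mm up). While the keeper is on, it stops bin 4 from rising more than 3 mm.
- tray: White plastic tray, loose on the bench: 340 mm (its x) by 145 mm (its y) outside, 28 mm high, walls and floor 5 mm thick. Origin: centre of its underside. Holds four bins side by side, each bin's y along the tray's x.
- dish: Shallow grey plastic dish, loose on the bench: 180 mm (its x) by 120 mm (its y) outside, 26 mm high, walls and floor 4 mm thick. Origin: centre of its underside.
- car1: Light blue toy car 76 x 40 x 43 mm; not part of the job, leave it be. Origin: centre of its underside.
- car2: Light blue toy car 76 x 40 x 43 mm; not part of the job, leave it be. Origin: centre of its underside.
- car3: Black toy car 76 x 40 x 43 mm; not part of the job, leave it be. Origin: centre of its underside.
- driver: Screwdriver lying on the bench to the robot's right; not part of the job, leave it be. Origin: centre of its underside, in line with its shaft.
- flask: Pale green drinking bottle, 64 mm thick, 190 mm high; not part of the job, leave it be. Origin: centre of its underside.
- cup: White plastic cup, 76 mm across, 80 mm high; not part of the job, leave it be. Origin: centre of its underside.

How it is judged (in metres and radians):
On the way, in this order (a step that is already met when the one before it is completed fails the run):
1. all keepers are off the rack and in the dish (x of keeper1_mid in the frame of dish between -0.087 and 0.087 m and y of keeper1_mid in the frame of dish between -0.057 and 0.057 m and z of each of keeper1_mid, keeper2_mid, keeper3_mid, keeper4_mid in the frame of dish below 0.05 m and x of keeper2_mid in the frame of dish between -0.087 and 0.087 m and y of keeper2_mid in the frame of dish between -0.057 and 0.057 m and x of keeper3_mid in the frame of dish between -0.087 and 0.087 m and y of keeper3_mid in the frame of dish between -0.057 and 0.057 m and x of keeper4_mid in the frame of dish between -0.087 and 0.087 m and y of keeper4_mid in the frame of dish between -0.057 and 0.057 m), for 0.2 s.
2. all bins stand in the tray (x of bin1 in the frame of tray between -0.14 and 0.14 m and y of bin1 in the frame of tray between -0.05 and 0.05 m and z of bin1 in the frame of tray between 0 and 0.012 m and angle between each of bin1, bin2, bin3, bin4's own z axis and vertical below 0.12 rad and x of bin2 in the frame of tray between -0.14 and 0.14 m and y of bin2 in the frame of tray between -0.05 and 0.05 m and z of bin2 in the frame of tray between 0 and 0.012 m and x of bin3 in the frame of tray between -0.14 and 0.14 m and y of bin3 in the frame of tray between -0.05 and 0.05 m and z of bin3 in the frame of tray between 0 and 0.012 m and x of bin4 in the frame of tray between -0.14 and 0.14 m and y of bin4 in the frame of tray between -0.05 and 0.05 m and z of bin4 in the frame of tray between 0 and 0.012 m), for 0.2 s.
At the end, for the whole second after the job is handed in: Every keeper present lies within the dish (its middle inside the walls and less than 50 mm above the dish's underside), every bin present stands upright (within 0.12 rad) flat on the tray's floor inside its walls, and bins, keepers, tray and dish are at rest (under 0.02 m/s) (all of step 1 and all of step 2 and linear speed of each of bin1, bin2, bin3, bin4, keeper1, keeper2, keeper3, keeper4, tray, dish below 0.02 m/s); the robot touches nothing.
It fails at once if a toy car, the screwdriver, the bottle or the cup is moved more than 60 mm (distance of any of car1, car2, car3, driver, flask, cup from where it was at the start of the episode above 0.06 m).
Of bin1, bin2, bin3, bin4 only 3 to 4 are there at a start; the rules pass over those that are not, and their reading is None.
Of keeper1, keeper2, keeper3, keeper4 only 3 to 4 are there at a start; the rules pass over those that are not, and their reading is None.
At some moment in a run one of tray, dish may be knocked a few centimetres aside while the robot is not near it.
Once in a run the grip may slacken for a moment while it holds something.
It also fails if it takes over 210 s, if anything falls off the work surface, if the arm or the gripper's body presses on something with over 40 N, if the wrist force passes 120 N, or if a joint passes its speed limit or range.

## Working session

There is one attempt and no reset: what is moved stays moved. The work goes in short steps, Python scripts to look and compute and a shell command to move; the robot and the scene stay as the last step left them, time stands still between calls to the robot, and variables do not carry over. Pictures are saved under pics/ and viewed, on a budget of 14 in all, crops included, one or two more only if the job needs it, and the job is handed in when it is done.

```bash
mkdir -p pics; ls
python3 - <<'E'
from cell import readout, eyes, env
import cv2, numpy as np
for n in ["scene","side"]:
    im=eyes.read_camera(n); cv2.imwrite(f"pics/{n}0.png",im[:,:,::-1])
    m=eyes.camera_model(n); print(n,np.round(m["intrinsics"],1).tolist(),np.round(m["R"],3).tolist(),np.round(m["t"],1).tolist())
print(readout.state(), env.pinch_z)
E
```

```text
pics
scene [[505.5, 0.0, 315.6], [0.0, 505.5, 232.5], [0.0, 0.0, 1.0]] [[-0.54, 0.841, 0.008], [0.61, 0.398, -0.686], [-0.58, -0.366, -0.728]] [326.1, -253.5, 1617.0]
side [[471.3, 0.0, 318.9], [0.0, 471.3, 235.4], [0.0, 0.0, 1.0]] [[-0.882, -0.472, -0.003], [-0.25, 0.471, -0.846], [0.4, -0.745, -0.533]] [488.8, 269.8, 1022.5]
{'t': 0.1, 'joints': array([-1.05594437e-01,  4.91470356e-01,  1.55938391e+00, -3.36171848e-05,
        1.09169287e+00, -1.05605979e-01]), 'qvel': array([ 4.81073424e-04, -2.67333268e-03,  5.96792531e-05, -4.51313976e-04,
        1.50511079e-03, -6.59260667e-04]), 'tau': array([ 2.47082615e-03, -6.13621187e+01, -2.58604574e+01,  6.93451893e-02,
        4.70101309e-02, -2.07912552e-05]), 'eef_pos': array([6.24788065e+02, 4.05068817e-02, 2.14139736e+02]), 'tcp_rot': array([-3.14064034e+00, -7.09609869e-05,  1.57082335e+00]), 'ft_force': array([ 0.384446  , -0.36244329, -0.85536686]), 'moment': array([ 0.02064356, -0.04467215, -0.06836245]), 'opening': 0.9990813579817567} 18.8
```

View pics/scene0.png

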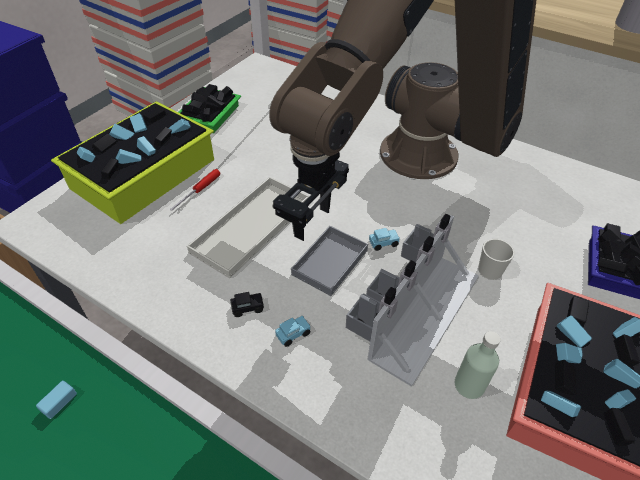

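View pics/side0.png

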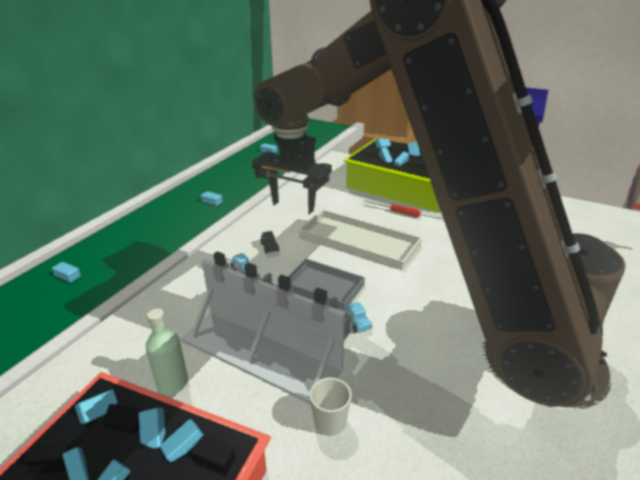

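The scene view shows four keepers at about (390,295), (410,269), (428,244) and (446,219). The tray is near (240,225) and the dish near (330,260). I'll enlarge both regions.

Run:
```python
import cv2
a=cv2.imread("pics/scene0.png"); 
cv2.imwrite("pics/c1.png",cv2.resize(a[195:395,330:490],None,fx=5*.6*1.0,fy=3,interpolation=cv2.INTER_CUBIC))
cv2.imwrite("pics/c2.png",cv2.resize(a[165:305,175:415],None,fx=3.3,fy=3.3,interpolation=cv2.INTER_CUBIC))
```

```text
(no output)
```

View pics/c1.png

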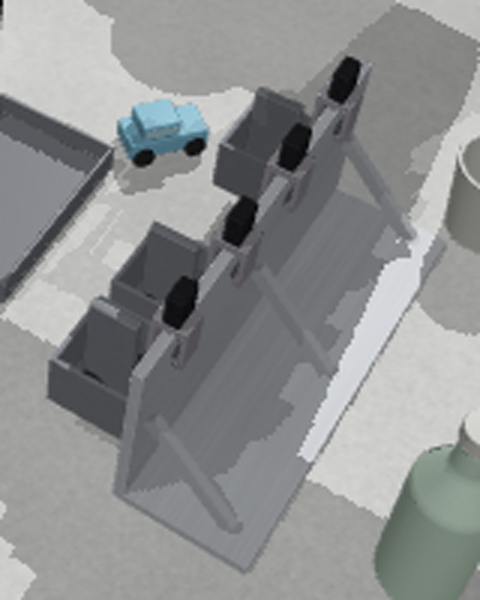

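View pics/c2.png

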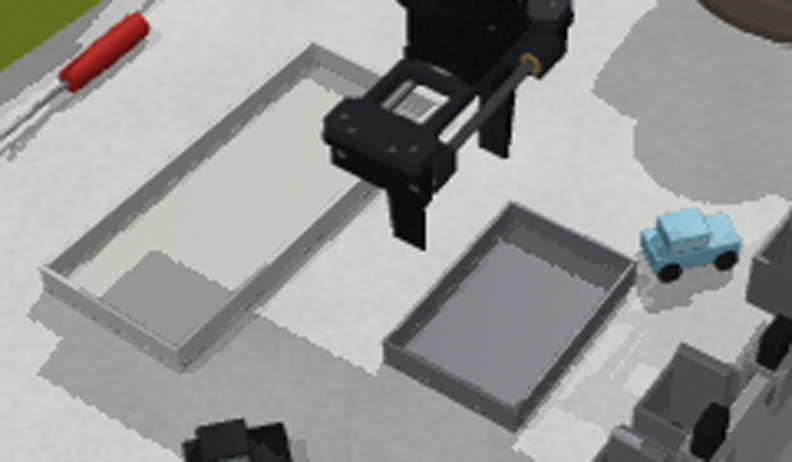

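The crops show keepers at all four stations. Bins hang at stations 1 and 2 (near the camera) and at station 4, so bin 3 looks absent. Next I'll locate everything.

```bash
cat > h.py <<'E'
import numpy as np
from cell import readout, eyes
def ray(n,uv,m=None):
    m=m or eyes.camera_model(n); K=np.array(m["intrinsics"]);R=np.array(m["R"]);t=np.array(m["t"])
    a=(uv[0]-K[0,2])/K[0,0]; b=(uv[1]-K[1,2])/K[1,1]
    if n=="wrist":
        r=np.hypot(a,b); s=np.sin(r)/r if r>1e-9 else 1; d=np.array([a*s,b*s,np.cos(r)])
    else: d=np.array([a,b,1.])
    return -R.T@t, R.T@d
def at(n,uv,z,m=None):
    c,d=ray(n,uv,m); return np.round(c+d*(z-c[2])/d[2],1)
def px(n,X,m=None):
    m=m or eyes.camera_model(n); K=np.array(m["intrinsics"]); p=np.array(m["R"])@X+np.array(m["t"])
    if n=="wrist":
        rho=np.hypot(p[0],p[1]); th=np.arctan2(rho,p[2]); q=p[:2]/rho*th
    else: q=p[:2]/p[2]
    return K[0,0]*q[0]+K[0,2],K[1,1]*q[1]+K[1,2]
E
python3 - <<'E'
from h import *
f1=lambda u,v:(330+u/3,195+v/3); f2=lambda u,v:(175+u/3.3,165+v/3.3)
for n,p in dict(K1=(184,286),K2=(243,205),K3=(298,130),K4=(349,65)).items(): print(n,at("scene",f1(*p),193))
print("sheet end front top",at("scene",f1(135,377),160),"base",at("scene",f1(118,492),0))
for p in [(42,272),(182,352),(312,45)]: print("tray",at("scene",f2(*p),28))
for p in [(513,205),(635,265),(517,412),(388,347)]: print("dish",at("scene",f2(*p),26))
for p in [(690,245)]: print("car",at("scene",f2(*p),20))
for p in [(378,238)]: print("car",at("scene",p,20))
for p in [(293,330),(247,303)]: print("car",at("scene",p,20))
print("flask",at("scene",(475,385),20),"cup",at("scene",(497,245),80))
# side view keeper tops
for p in [(219,253),(250,265),(285,277),(321,291)]: print("side K",at("side",p,193))
E
```

```text
K1 [675.5 223.3 193. ]
K2 [590.6 226.  193. ]
K3 [504.3 229.  193. ]
K4 [421.4 233.9 193. ]
sheet end front top [735.1 221.9 160. ] base [728.6 221.2   0. ]
tray [ 717.1 -317.    28. ]
tray [ 719.7 -175.2   28. ]
tray [ 384.6 -301.3   28. ]
dish [453.5 -49.1  26. ]
dish [456.9  65.3  26. ]
dish [629.6  62.4  26. ]
dish [630.7 -50.3  26. ]
car [409.   89.7  20. ]
car [413.8  74.1  20. ]
car [769.1  45.8  20. ]
car [767.1 -86.7  20. ]
flask [672.6 438.7  20. ] cup [327.  351.1  80. ]
side K [684.6 218.5 193. ]
side K [598.7 223.6 193. ]
side K [511.7 224.4 193. ]
side K [426.1 229.8 193. ]
```

```bash
python3 -m jog '{"dp":[[40,-10,-20],[80,-25,-40],[120,-40,-60],[160,-55,-80],[200,-65,-100],[226,-75,-100],[226,-75,-100],[226,-75,-100]],"twist":[0,1,2,2.4,2.4,2.4,2.4,2.4],"claw":[-1,-1,-1,-1,-1,-1,-1,-1]}'
python3 - <<'E'
from h import *
import cv2
s=readout.state(); print(s['eef_pos'],s['tcp_rot'])
m=eyes.camera_model("wrist"); im=eyes.read_camera("wrist"); cv2.imwrite("pics/w1.png",im[:,:,::-1])
print(np.round(m["R"],3).tolist(), np.round(-np.array(m["R"]).T@m["t"],1), m["intrinsics"])
a=np.radians(92.4)
for k,y in zip("1234",(675.5,223.3,193),) if 0 else []: pass
for n,X in dict(K1=(680,221,196),K2=(594.6,225,196),K3=(508,227,196),K4=(423.5,232,196)).items(): print(n,np.round(px("wrist",np.array(X,float),m)))
E
```

```text
t: 0.77
eef_pos: [549.1, 228.4, 315.2]
tcp_rot: [3.141, -0.001, 1.532]
ft_force: [-0.0, -0.8, -0.1]
opening: 1.001
[549.06643753 228.43647491 315.22857406] [ 3.14066406e+00 -5.04606948e-04  1.53249128e+00]
[[0.999, -0.039, 0.0], [-0.038, -0.968, 0.247], [-0.009, -0.247, -0.969]] [551.2 298.  485.5] [[371.64829954   0.         312.34658548]
 [  0.         371.64829954 233.25457649]
 [  0.           0.           1.        ]]
K1 [467. 231.]
K2 [369. 230.]
K3 [262. 232.]
K4 [165. 230.]
```

View pics/w1.png

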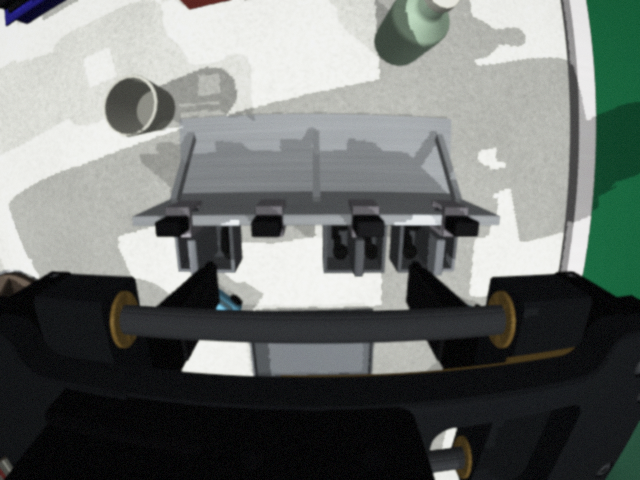

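The wrist view confirms keepers at about (172,222), (268,222), (367,222) and (459,224), with bins under 1, 2 and 4. I'll take a closer crop for precision.

Run:
```python
import cv2
a=cv2.imread("pics/w1.png"); b=a[195:285,130:500]
cv2.imwrite("pics/c3.png",cv2.resize(__import__('numpy').vstack([b[:,:185],b[:,185:]]),None,fx=3.3*1.2,fy=3.3*1.0,interpolation=cv2.INTER_CUBIC) if 0 else cv2.resize(__import__('numpy').vstack([b[:,:185],b[:,185:]]),None,fx=3.3,fy=3.3,interpolation=cv2.INTER_CUBIC))
```

```text
(no output)
```

View pics/c3.png

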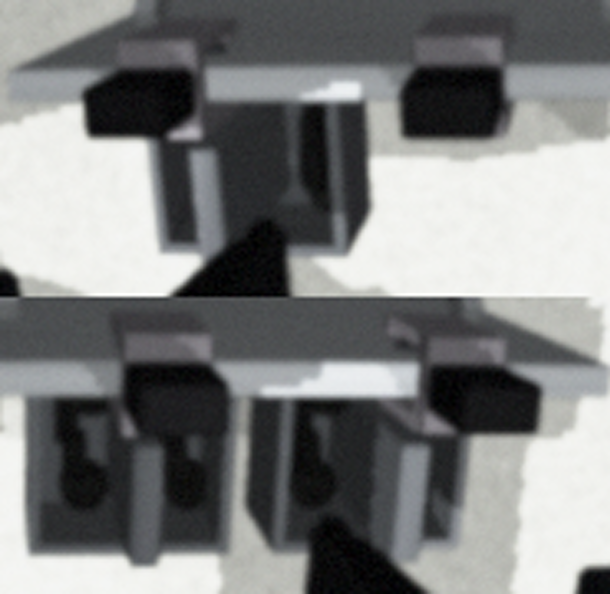

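Run:
```python
from h import *
m=eyes.camera_model("wrist")
r1=lambda x,y:(130+x/3.3,195+y/3.3); r2=lambda x,y:(315+x/3.3,195+(y-297)/3.3)
A=lambda p,z:at("wrist",p,z,m)
print("K4 left front",A(r1(86,134),196),"K3 f",A(r1(403,136),196),A(r1(493,136),196))
print("K2 f",A(r2(135,431),196),A(r2(225,431),196),"K1 rf",A(r2(538,432),196))
print("sheet top front edge L,R",A(r1(15,98),160),A(r1(600,100),160),A(r2(20,395),160),A(r2(600,393),160))
print("sheet ends",A(r1(10,85),160),A(r2(607,375),160))
print("tab2 end",A(r2(146,563),135),"tab1 end",A(r2(403,562),135),"tab4",A(r1(203,150),135),A(r1(207,250),135))
print("bin2 front wall corners",A(r2(30,553),95),A(r2(230,553),95))
```

```text
K4 left front [415.4 226.  196. ] K3 f [500.  222.2 196. ] [522.2 221.3 196. ]
K2 f [583.9 219.3 196. ] [606.3 218.4 196. ] K1 rf [691.3 214.6 196. ]
sheet top front edge L,R [376.2 229.  160. ] [548.3 220.9 160. ] [556.6 221.1 160. ] [729.  215.4 160. ]
sheet ends [375.1 233.  160. ] [731.  220.9 160. ]
tab2 end [593.8 161.1 135. ] tab1 end [676.7 156.5 135. ] tab4 [425.7 204.5 135. ] [422.5 172.  135. ]
bin2 front wall corners [559.1 151.1  95. ] [627.7 147.7  95. ]
```

```bash
cat >> h.py <<'E'
def to(x,y,z,yaw=None):
    s=readout.state(); w=s['tcp_rot'][2]; d=np.array([x,y,z])-s['eef_pos']
    print("dp",np.round([d[0]*np.cos(w)+d[1]*np.sin(w), d[0]*np.sin(w)-d[1]*np.cos(w), -d[2]],1),"at",np.round(s['eef_pos'],1),"yaw",round(np.degrees(w),2),"t",round(s['t'],1),"op",round(s['opening'],3))
E
python3 -c "
from h import *
to(679.5,222.5,168)"
```

```text
dp [  0.8 130.  146.5] at [549.6 226.8 314.5] yaw 87.74 t 0.8 op 1.002
```

```bash
python3 -m jog '{"dp":[[1,40,20],[1,80,50],[1,115,80],[1,129,105],[1,129,125],[1,129,146],[1,129,146],[1,129,146]],"twist":[0,0,0,0,0,0,0,0],"claw":[-1,-1,-1,-1,-1,-1,-1,-1]}'; python3 -m jog '{"dp":[[0,0,0],[0,0,0],[0,0,0],[0,0,0],[0,0,0],[0,0,0],[0,0,0],[0,0,0]],"twist":[0,0,0,0,0,0,0,0],"claw":[1,1,1,1,1,1,1,1]}';python3 -c "
from h import *
to(679.5,222.5,168)"
```

```text
t: 1.48
eef_pos: [679.0, 219.9, 167.4]
tcp_rot: [-3.139, 0.001, 1.527]
ft_force: [-0.3, -0.7, 0.7]
opening: 1.002
t: 2.15
eef_pos: [678.9, 221.7, 168.8]
tcp_rot: [3.141, 0.0, 1.529]
ft_force: [-0.4, 0.2, -0.0]
opening: 0.493
dp [0.8 0.6 0.8] at [678.9 221.7 168.8] yaw 87.61 t 2.1 op 0.493
```

```bash
python3 -m jog '{"dp":[[0,0,0],[0,0,0],[0,0,0],[0,0,0],[0,0,0],[0,0,0],[0,0,0]],"twist":[0,0,0,0,0,0,0],"claw":[1,1,1,1,1,1,1]}'; python3 -m jog '{"dp":[[0,0,-4],[0,0,-8],[0,0,-12],[0,0,-18],[0,0,-26],[0,0,-40],[0,0,-60],[0,0,-80]],"twist":[0,0,0,0,0,0,0,0],"claw":[1,1,1,1,1,1,1,1]}'; python3 -c "
from h import *
to(585,35,95)"
```

```text
t: 2.73
eef_pos: [678.9, 221.6, 168.6]
tcp_rot: [3.142, 0.0, 1.529]
ft_force: [-0.0, 0.3, -0.7]
opening: 0.247
t: 3.4
eef_pos: [678.9, 221.6, 250.2]
tcp_rot: [3.141, -0.0, 1.529]
ft_force: [0.2, -0.3, -0.0]
opening: 0.246
dp [-190.4  -86.   155.2] at [678.9 221.6 250.2] yaw 87.6 t 3.4 op 0.246
```

```bash
python3 -m jog '{"dp":[[-40,-15,0],[-80,-35,20],[-118,-55,50],[-155,-75,85],[-192,-88,120],[-192,-88,160],[-192,-88,190],[-192,-88,201]],"twist":[0,0,0,0,0,0,0,0],"claw":[1,1,1,1,1,1,1,1]}'; python3 -m jog '{"dp":[[0,0,0],[0,0,1],[0,0,2],[0,0,2],[0,0,2],[0,0,2],[0,0,2],[0,0,2]],"twist":[0,0,0,0,0,0,0,0],"claw":[1,1,1,0.3,0.3,0.3,0.3,0.3]}'; python3 -c "
from h import *
to(583,33,48)
import cv2; cv2.imwrite('pics/w2.png',eyes.read_camera('wrist')[:,:,::-1])"
```

```text
t: 4.07
eef_pos: [582.4, 32.0, 46.7]
tcp_rot: [3.141, 0.0, 1.527]
ft_force: [0.5, 0.7, -1.1]
opening: 0.249
t: 4.73
eef_pos: [583.1, 33.6, 46.1]
tcp_rot: [3.141, 0.0, 1.529]
ft_force: [0.4, 0.2, -0.5]
opening: 0.347
dp [-0.6 -0.1 -1.9] at [583.1  33.6  46.1] yaw 87.61 t 4.7 op 0.347
```

View pics/w2.png

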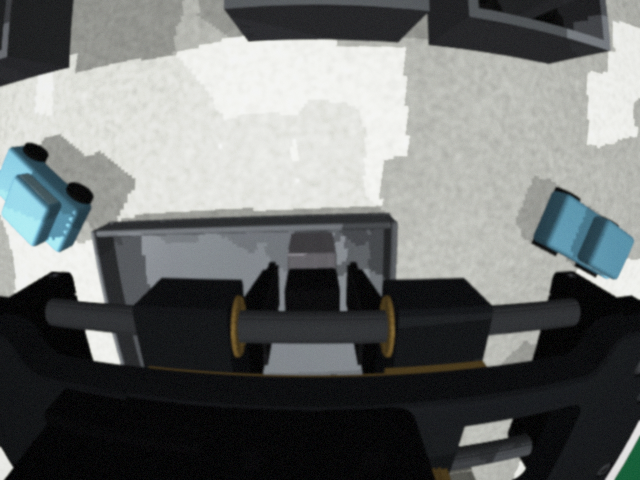

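The view shows K1 standing inside the dish between the pads, near (312,270). Next is K2.

```bash
python3 -m jog '{"dp":[[0,0,-38],[0,0,-78],[20,0,-115],[55,1,-150],[95,2,-175],[135,3,-180],[170,4,-180],[192.6,4,-175]],"twist":[0,0,0,0,0,0,0,0],"claw":[0.3,0.3,0,-0.3,-0.3,-0.3,-0.3,-0.3]}'; python3 -m jog '{"dp":[[0,0,10],[0,0,30],[0,0,53],[0,0,53],[0,0,53]],"twist":[0,0,0,0,0],"claw":[-0.3,-0.3,-0.3,-0.3,-0.3]}'; python3 -c "
from h import *
to(595,226,168)"
```

```text
t: 5.45
eef_pos: [595.4, 229.1, 223.0]
tcp_rot: [3.138, -0.002, 1.53]
ft_force: [0.5, -0.2, -0.4]
opening: 0.639
t: 5.87
eef_pos: [594.7, 225.3, 167.0]
tcp_rot: [-3.139, 0.001, 1.529]
ft_force: [0.8, 0.1, -0.2]
opening: 0.649
dp [ 0.7  0.3 -1. ] at [594.7 225.3 167. ] yaw 87.59 t 5.9 op 0.649
```

```bash
python3 -m jog '{"dp":[[0,0,0],[0,0,0],[0,0,0],[0,0,0],[0,0,0],[0,0,0],[0,0,0],[0,0,0]],"twist":[0,0,0,0,0,0,0,0],"claw":[1,1,1,1,1,1,1,1]}'; python3 -m jog '{"dp":[[0,0,-4],[0,0,-8],[0,0,-12],[0,0,-18],[0,0,-26],[0,0,-40],[0,0,-60],[0,0,-80]],"twist":[0,0,0,0,0,0,0,0],"claw":[1,1,1,1,1,1,1,1]}'; python3 -m jog '{"dp":[[-40,0,0],[-80,0,0],[-120,0,0],[-160,-1,0],[-200,-1,10],[-235,-1.5,30],[-244,-1.5,60],[-244,-1.5,90]],"twist":[0,0,0,0,0,0,0,0],"claw":[1,1,1,1,1,1,1,1]}'; python3 -c "
from h import *
to(583,-18,46)
import cv2; cv2.imwrite('pics/s2.png',eyes.read_camera('scene')[150:350,170:430,::-1])
a=cv2.imread('pics/scene0.png')[150:350,170:430];b=cv2.imread('pics/s2.png'); cv2.imwrite('pics/s2b.png',cv2.resize(np.hstack([a,b]),None,fx=1.5,fy=1.5))"
```

```text
t: 6.53
eef_pos: [595.1, 225.7, 167.9]
tcp_rot: [3.141, -0.0, 1.529]
ft_force: [-0.4, 0.1, 2.3]
opening: 0.249
t: 7.2
eef_pos: [595.0, 225.7, 249.2]
tcp_rot: [3.141, -0.0, 1.529]
ft_force: [0.2, 0.2, 0.5]
opening: 0.251
t: 7.87
eef_pos: [583.9, -21.0, 158.4]
tcp_rot: [3.138, 0.001, 1.526]
ft_force: [0.6, 0.3, -0.4]
opening: 0.25
dp [  3.   -1.  112.4] at [583.9 -21.  158.4] yaw 87.41 t 7.9 op 0.25
```

```bash
python3 -m jog '{"dp":[[0,0,35],[0,0,70],[0,0,95],[0,0,108],[0,0,112],[0,0,112],[0,0,112],[0,0,112]],"twist":[0,0,0,0,0,0,0,0],"claw":[1,1,1,1,1,1,0.3,0.3]}'; python3 -m jog '{"dp":[[0,0,0],[0,0,0],[0,0,0],[0,0,-35],[0,0,-75],[0,0,-115],[0,0,-150],[30,-10,-175]],"twist":[0,0,0,0,0,0,0,0],"claw":[0.3,0.3,0.3,0.3,0.3,0,-0.3,-0.3]}'; python3 -m jog '{"dp":[[35,-10,-5],[75,-25,-5],[115,-40,-5],[155,-55,0],[195,-70,0],[214,-72.3,0],[214,-72.3,20],[214,-72.3,53]],"twist":[0,0,0,0,0,0,0,0],"claw":[-0.3,-0.3,-0.3,-0.3,-0.3,-0.3,-0.3,-0.3]}'; python3 -m jog '{"dp":[[0,0,0],[0,0,0],[0,0,0]],"twist":[0,0,0],"claw":[-0.3,-0.3,-0.3]}';python3 -c "
from h import *
to(511,229,168)
import cv2; cv2.imwrite('pics/s3.png',cv2.resize(eyes.read_camera('scene')[150:350,170:430,::-1],None,fx=2.5,fy=2.5))"
```

```text
t: 8.58
eef_pos: [584.2, -17.9, 47.3]
tcp_rot: [3.139, 0.0, 1.529]
ft_force: [-0.2, -0.8, 0.5]
opening: 0.327
t: 9.25
eef_pos: [576.2, 9.6, 224.3]
tcp_rot: [3.137, 0.001, 1.526]
ft_force: [0.3, -0.3, 0.6]
opening: 0.51
t: 9.92
eef_pos: [512.1, 231.4, 169.9]
tcp_rot: [3.135, -0.002, 1.532]
ft_force: [1.5, -0.0, -0.7]
opening: 0.648
t: 10.17
eef_pos: [511.9, 229.2, 168.9]
tcp_rot: [3.141, -0.0, 1.528]
ft_force: [0.5, -0.9, 1.2]
opening: 0.65
dp [-0.2 -0.9  0.9] at [511.9 229.2 168.9] yaw 87.57 t 10.2 op 0.65
```

View pics/s3.png

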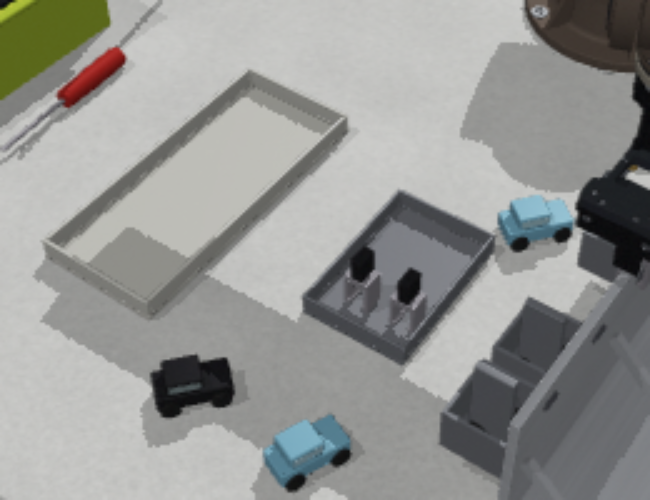

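K1 and K2 stand in the dish at about (362,280) and (408,305), and neither dish nor tray has moved. K3 is next.

```bash
python3 -m jog '{"dp":[[0,0,0],[0,0,0],[0,0,0],[0,0,0],[0,0,0],[0,0,0],[0,0,0],[0,0,0]],"twist":[0,0,0,0,0,0,0,0],"claw":[1,1,1,1,1,1,1,1]}'; python3 -m jog '{"dp":[[0,0,-4],[0,0,-8],[0,0,-12],[0,0,-18],[0,0,-26],[0,0,-40],[0,0,-60],[0,0,-80]],"twist":[0,0,0,0,0,0,0,0],"claw":[1,1,1,1,1,1,1,1]}'; python3 -m jog '{"dp":[[-40,0,0],[-80,0,0],[-120,0,0],[-160,0,0],[-190,-1,10],[-196,-1,35],[-196,-1,65],[-196,-1,90]],"twist":[0,0,0,0,0,0,0,0],"claw":[1,1,1,1,1,1,1,1]}';  python3 -m jog '{"dp":[[0,0,35],[0,0,70],[0,0,95],[0,0,108],[0,0,112],[0,0,112],[0,0,112],[0,0,112]],"twist":[0,0,0,0,0,0,0,0],"claw":[1,1,1,1,1,1,1,1]}'; python3 -c "
from h import *
to(503,33,46)"
```

```text
t: 10.88
eef_pos: [511.4, 229.2, 167.7]
tcp_rot: [3.141, 0.0, 1.529]
ft_force: [-0.8, -0.8, 1.1]
opening: 0.252
t: 11.55
eef_pos: [511.2, 229.2, 249.1]
tcp_rot: [3.141, 0.0, 1.529]
ft_force: [-0.6, 0.4, 0.2]
opening: 0.25
t: 12.22
eef_pos: [502.3, 32.5, 157.5]
tcp_rot: [3.14, 0.0, 1.527]
ft_force: [0.1, -0.0, -1.0]
opening: 0.245
t: 12.88
eef_pos: [502.9, 33.4, 47.0]
tcp_rot: [3.139, 0.0, 1.529]
ft_force: [0.2, -0.1, -0.6]
opening: 0.249
dp [-0.4  0.1  1. ] at [502.9  33.4  47. ] yaw 87.6 t 12.9 op 0.249
```

```bash
python3 -m jog '{"dp":[[0,0,1],[0,0,1],[0,0,1],[0,0,1],[0,0,-35],[0,0,-75],[0,0,-115],[0,0,-150]],"twist":[0,0,0,0,0,0,0,0],"claw":[0.3,0.3,0.3,0.3,0.3,0.3,0,-0.3]}'; python3 -m jog '{"dp":[[35,-15,-25],[75,-30,-30],[115,-45,-30],[155,-60,-30],[190,-75,-30],[196,-84.3,-30],[196,-84.3,0],[196,-84.3,28]],"twist":[0,0,0,0,0,0,0,0],"claw":[-0.3,-0.3,-0.3,-0.3,-0.3,-0.3,-0.3,-0.3]}'; python3 -m jog '{"dp":[[0,0,0],[0,0,0],[0,0,0]],"twist":[0,0,0],"claw":[-0.3,-0.3,-0.3]}';python3 -c "
from h import *
to(427,232.7,168)"; python3 -m jog '{"dp":[[0,0,0],[0,0,0],[0,0,0],[0,0,0],[0,0,0],[0,0,0],[0,0,0],[0,0,0]],"twist":[0,0,0,0,0,0,0,0],"claw":[1,1,1,1,1,1,1,1]}'; python3 -m jog '{"dp":[[0,0,-4],[0,0,-8],[0,0,-12],[0,0,-18],[0,0,-26],[0,0,-40],[0,0,-60],[0,0,-80]],"twist":[0,0,0,0,0,0,0,0],"claw":[1,1,1,1,1,1,1,1]}'; python3 -c "
from h import *
to(503,-18,46)
import cv2; cv2.imwrite('pics/s4.png',cv2.resize(eyes.read_camera('scene')[150:350,170:430,::-1],None,fx=2.5,fy=2.5))"
```

```text
t: 13.55
eef_pos: [501.9, 33.5, 198.2]
tcp_rot: [3.141, 0.0, 1.529]
ft_force: [0.3, -1.0, 1.0]
opening: 0.436
t: 14.22
eef_pos: [425.8, 234.1, 168.0]
tcp_rot: [3.138, -0.001, 1.531]
ft_force: [1.4, -0.5, -0.2]
opening: 0.65
t: 14.47
eef_pos: [426.7, 232.8, 168.8]
tcp_rot: [3.141, -0.0, 1.529]
ft_force: [0.1, 0.6, 0.3]
opening: 0.653
dp [-0.1  0.3  0.8] at [426.7 232.8 168.8] yaw 87.58 t 14.5 op 0.653
t: 15.13
eef_pos: [426.1, 232.8, 167.7]
tcp_rot: [3.141, 0.0, 1.529]
ft_force: [0.0, -0.6, 1.9]
opening: 0.251
t: 15.8
eef_pos: [426.0, 232.8, 249.1]
tcp_rot: [3.142, 0.0, 1.529]
ft_force: [0.7, -0.3, -0.0]
opening: 0.254
dp [-247.3   87.5  203.1] at [426.  232.8 249.1] yaw 87.6 t 15.8 op 0.254
```

View pics/s4.png

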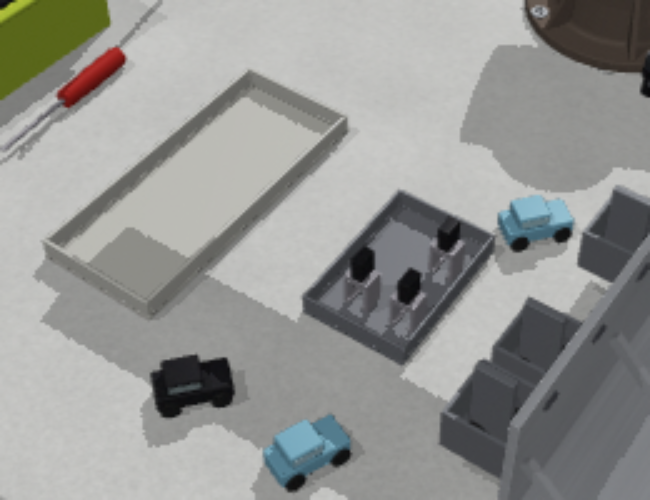

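Three keepers are in the dish and K4 is held. Now I'll place K4.

```bash
python3 -m jog '{"dp":[[-40,10,0],[-80,25,0],[-120,40,0],[-160,55,0],[-200,70,0],[-235,85,15],[-247,88,50],[-247,88,90]],"twist":[0,0,0,0,0,0,0,0],"claw":[1,1,1,1,1,1,1,1]}';  python3 -m jog '{"dp":[[0,0,35],[0,0,70],[0,0,95],[0,0,108],[0,0,112],[0,0,112],[0,0,112],[0,0,112]],"twist":[0,0,0,0,0,0,0,0],"claw":[1,1,1,1,1,1,1,1]}';python3 -m jog '{"dp":[[0,0,1],[0,0,1],[0,0,1],[0,0,1],[0,0,-35],[0,0,-75],[0,0,-115],[0,0,-150]],"twist":[0,0,0,0,0,0,0,0],"claw":[0.3,0.3,0.3,0.3,0.3,0.3,0,-0.3]}'; python3 -c "
from h import *
to(677.6,177.2,101)
import cv2; cv2.imwrite('pics/s5.png',cv2.resize(eyes.read_camera('scene')[150:350,170:430,::-1],None,fx=2.5,fy=2.5))"
```

```text
t: 16.52
eef_pos: [505.8, -21.1, 158.6]
tcp_rot: [3.135, 0.001, 1.525]
ft_force: [-0.6, 0.6, -1.4]
opening: 0.25
t: 17.18
eef_pos: [504.4, -17.7, 46.9]
tcp_rot: [3.139, 0.0, 1.529]
ft_force: [0.0, 0.0, -0.2]
opening: 0.249
t: 17.85
eef_pos: [503.5, -17.6, 198.1]
tcp_rot: [3.141, 0.0, 1.529]
ft_force: [0.0, 0.5, 0.3]
opening: 0.437
dp [201.9 165.8  97.1] at [503.5 -17.6 198.1] yaw 87.6 t 17.9 op 0.437
```

View pics/s5.png

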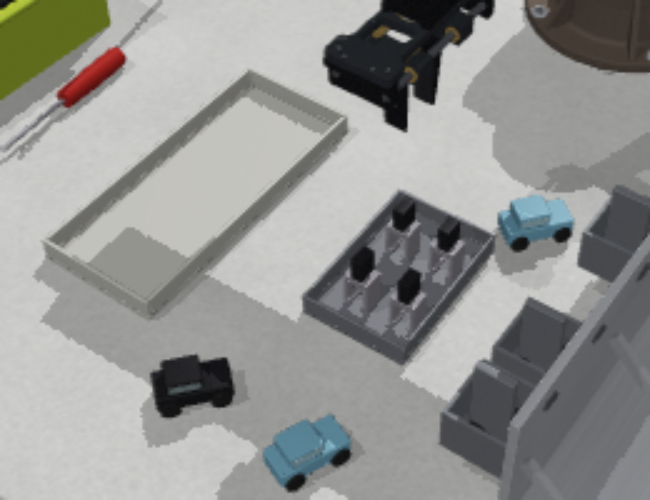

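All four keepers stand in the dish, and the tray is fully visible. I'll move to bin 1's tab and work out the tray pose.

```bash
python3 -m jog '{"dp":[[35,30,0],[70,60,0],[105,90,0],[140,120,0],[175,146,0],[202,166,20],[202,166,45],[202,166,65]],"twist":[0,0,0,0,0,0,0,0],"claw":[0,0,0,0,0,0,0,0]}'; python3 -m jog '{"dp":[[0,0,0],[0,0,15],[0,0,32],[0,0,32],[0,0,32]],"twist":[0,0,0,0,0],"claw":[0,0,0,0,0]}'; python3 -c "
from h import *
to(677.6,177.2,101)
for p in [(250,72),(347,120),(151,308),(46,242)]: print(at('scene',(170+p[0]/2.5,150+p[1]/2.5),28))
import cv2; cv2.imwrite('pics/w3.png',eyes.read_camera('wrist')[:,:,::-1])"
```

```text
t: 18.57
eef_pos: [678.8, 180.2, 128.0]
tcp_rot: [-3.141, -0.0, 1.532]
ft_force: [0.3, -0.7, -0.1]
opening: 0.499
t: 18.98
eef_pos: [677.9, 176.8, 99.5]
tcp_rot: [-3.141, 0.0, 1.528]
ft_force: [-0.4, -0.0, 1.1]
opening: 0.503
dp [ 0.4 -0.4 -1.5] at [677.9 176.8  99.5] yaw 87.57 t 19.0 op 0.503
[ 384.5 -299.8   28. ]
[ 391.4 -159.1   28. ]
[ 723.2 -171.6   28. ]
[ 714.5 -317.    28. ]
```

View pics/w3.png

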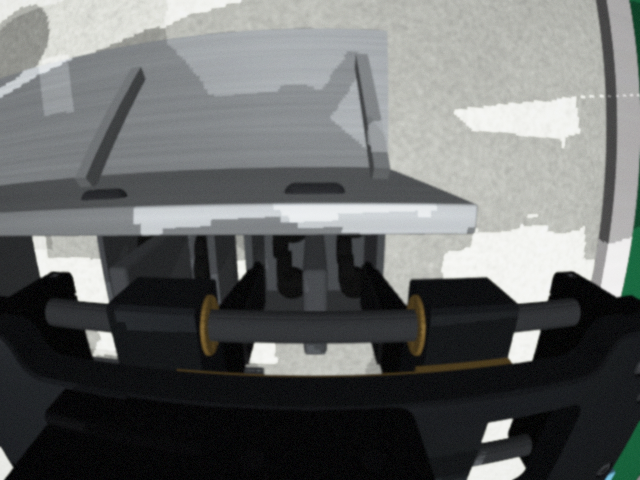

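The tab at (316,300) is centred between the fingers. Close and raise 22 mm.

```bash
python3 -m jog '{"dp":[[0,0,0],[0,0,0],[0,0,0],[0,0,0],[0,0,0],[0,0,0],[0,0,0],[0,0,0]],"twist":[0,0,0,0,0,0,0,0],"claw":[1,1,1,1,1,1,1,1]}'; python3 -m jog '{"dp":[[0,0,-4],[0,0,-8],[0,0,-12],[0,0,-16],[0,0,-20],[0,0,-22],[0,0,-22],[0,0,-22]],"twist":[0,0,0,0,0,0,0,0],"claw":[1,1,1,1,1,1,1,1]}'; python3 -c "
from h import *
to(677.6,177.2,122)
print(readout.state()['ft_force'])"
```

```text
t: 19.7
eef_pos: [678.1, 177.2, 98.8]
tcp_rot: [3.141, -0.0, 1.529]
ft_force: [0.4, -1.1, 0.7]
opening: 0.105
t: 20.37
eef_pos: [678.2, 177.0, 121.1]
tcp_rot: [3.141, 0.0, 1.529]
ft_force: [0.4, -5.3, -0.5]
opening: 0.109
dp [ 0.1 -0.6 -0.9] at [678.2 177.  121.1] yaw 87.59 t 20.4 op 0.109
[ 0.38189539 -5.28769477 -0.47676701]
```

```bash
python3 -m jog '{"dp":[[-2,0,0],[-4,0,0],[-7,0,0],[-10,0,0],[-14,0,0],[-20,0,0],[-25,0,0],[-25,0,0]],"twist":[0,0,0,0,0,0,0,0],"claw":[1,1,1,1,1,1,1,1]}'; python3 -c "
from h import *
to(677.6,177.2,122)
print(readout.state()['ft_force'])
import cv2; cv2.imwrite('pics/s6.png',cv2.resize(eyes.read_camera('scene')[195:395,300:500,::-1],None,fx=3,fy=3))"
```

```text
t: 21.03
eef_pos: [677.0, 151.1, 120.7]
tcp_rot: [3.142, 0.0, 1.528]
ft_force: [-0.1, 0.6, -1.9]
opening: 0.103
dp [26.1 -0.5 -1.3] at [677.  151.1 120.7] yaw 87.55 t 21.0 op 0.103
[-0.12354749  0.58090101 -1.93056299]
```

View pics/s6.png

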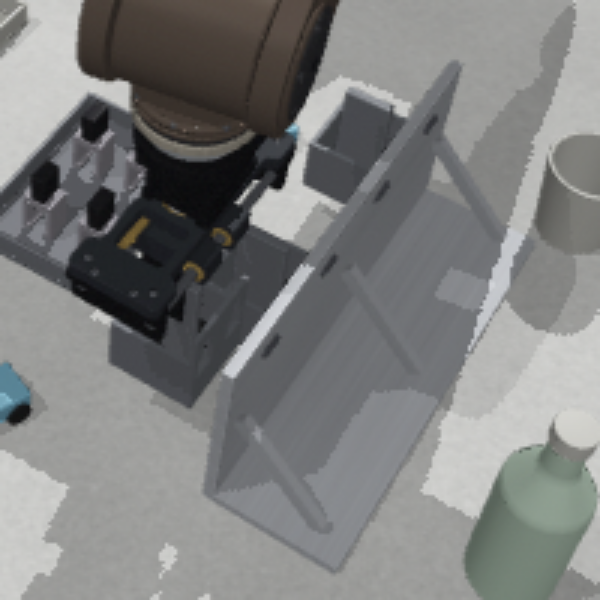

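Bin 1 is off the studs and upright, carrying about 2 N. I'll carry it to the tray.

```bash
python3 -m jog '{"dp":[[-8,0,-10],[-22,0,-25],[-42,0,-40],[-67,-1,-52],[-95,-2,-60],[-123,-2,-60],[-151,-3,-60],[-179,-3,-60]],"twist":[0,0,0,0,0,0,0,0],"claw":[1,1,1,1,1,1,1,1]}'; python3 -m jog '{"dp":[[-28,0,0],[-56,-1,0],[-84,-1,0],[-112,-2,0],[-140,-2,0],[-168,-3,0],[-196,-4,0],[-211,-4,0]],"twist":[0,0,0,0,0,0,0,0],"claw":[1,1,1,1,1,1,1,1]}'; python3 -m jog '{"dp":[[-7,0,0],[-7,0,20],[-7,0,45],[-7,0,70]],"twist":[0,0,0,0],"claw":[1,1,1,1]}'; python3 -c "
from h import *
to(653.1,-245.4,58.8); print(readout.state()['ft_force'])
import cv2; cv2.imwrite('pics/s7.png',cv2.resize(eyes.read_camera('scene')[150:350,170:430,::-1],None,fx=2.5,fy=2.5))"
```

```text
t: 21.75
eef_pos: [666.2, -28.8, 182.8]
tcp_rot: [3.139, 0.0, 1.529]
ft_force: [-0.0, -0.5, -1.1]
opening: 0.105
t: 22.42
eef_pos: [652.8, -241.1, 182.4]
tcp_rot: [3.14, 0.001, 1.527]
ft_force: [0.7, 0.2, -2.2]
opening: 0.101
t: 22.75
eef_pos: [653.6, -243.8, 111.2]
tcp_rot: [3.14, 0.001, 1.529]
ft_force: [-0.2, -0.4, -1.2]
opening: 0.1
dp [-1.6 -0.4 52.4] at [ 653.6 -243.8  111.2] yaw 87.61 t 22.8 op 0.1
[-0.18475669 -0.35985216 -1.16503402]
```

View pics/s7.png

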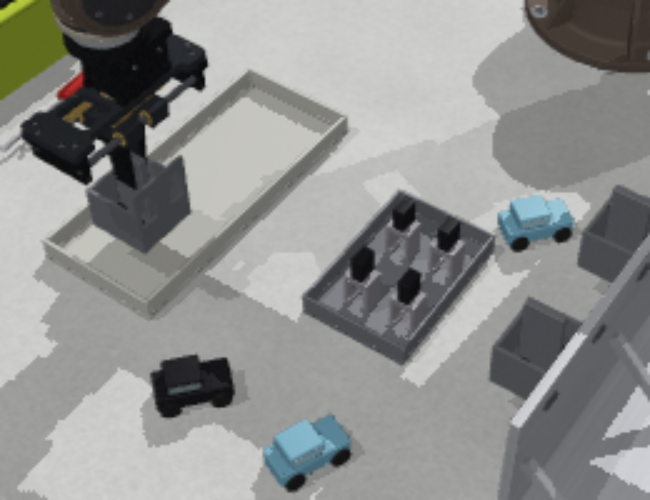

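Bin 1 is upright over the right end of the tray, and the tray and dish are unmoved. Lower it and release.

```bash
python3 -m jog '{"dp":[[0,0,20],[0,0,38],[0,0,46],[0,0,50],[0,0,52],[0,0,53],[0,0,53],[0,0,53]],"twist":[0,0,0,0,0,0,0,0],"claw":[1,1,1,1,1,1,1,1]}'; python3 -m jog '{"dp":[[0,0,0],[0,0,0],[0,0,0],[0,0,0],[0,0,-20],[0,0,-50],[0,0,-90],[0,0,-130]],"twist":[0,0,0,0,0,0,0,0],"claw":[0.4,0.4,0.4,0.4,0.4,0.4,0.4,0]}'; python3 -c "
from h import *
to(593.1,180.9,101)"
```

```text
t: 23.47
eef_pos: [653.7, -243.8, 59.9]
tcp_rot: [3.14, 0.0, 1.529]
ft_force: [-3.7, 3.7, 6.9]
opening: 0.102
t: 24.13
eef_pos: [652.9, -244.0, 188.6]
tcp_rot: [-3.14, -0.001, 1.529]
ft_force: [-0.1, -0.1, 0.7]
opening: 0.33
dp [422.  -77.6  87.6] at [ 652.9 -244.   188.6] yaw 87.6 t 24.1 op 0.33
```

```bash
python3 -m jog '{"dp":[[40,-5,0],[80,-13,0],[120,-20,0],[160,-28,0],[200,-36,0],[240,-44,0],[280,-52,0],[320,-60,0]],"twist":[0,0,0,0,0,0,0,0],"claw":[0,0,0,0,0,0,0,0]}';python3 -m jog '{"dp":[[35,-8,0],[65,-13,0],[88,-16,0],[102,-17.6,10],[102,-17.6,35],[102,-17.6,60],[102,-17.6,80],[102,-17.6,87]],"twist":[0,0,0,0,0,0,0,0],"claw":[0,0,0,0,0,0,0,0]}'; python3 -m jog '{"dp":[[0,0,0],[0,0,0],[0,0,0],[0,0,0],[0,0,0],[0,0,0],[0,0,0],[0,0,0]],"twist":[0,0,0,0,0,0,0,0],"claw":[1,1,1,1,1,1,1,1]}'; python3 -c "
from h import *
to(593.1,180.9,101); s=readout.state(); print(s['ft_force'],s['moment'])"
```

```text
t: 24.8
eef_pos: [606.3, 79.9, 187.9]
tcp_rot: [3.141, -0.0, 1.529]
ft_force: [1.2, 0.4, 0.6]
opening: 0.499
t: 25.47
eef_pos: [592.2, 180.1, 97.2]
tcp_rot: [-3.137, 0.001, 1.529]
ft_force: [0.3, 0.6, -0.7]
opening: 0.5
t: 26.13
eef_pos: [593.6, 180.8, 101.2]
tcp_rot: [3.141, -0.0, 1.529]
ft_force: [-0.5, -1.0, 3.4]
opening: 0.106
dp [ 0.1 -0.6  0.2] at [593.6 180.8 101.2] yaw 87.61 t 26.1 op 0.106
[-0.52058647 -0.99526643  3.3682352 ] [-0.02342043  0.10229203  0.05975941]
```

```bash
python3 -m jog '{"dp":[[0,0,-4],[0,0,-8],[0,0,-12],[0,0,-16],[0,0,-20],[0,0,-22],[0,0,-22],[0,0,-22]],"twist":[0,0,0,0,0,0,0,0],"claw":[1,1,1,1,1,1,1,1]}'; python3 -m jog '{"dp":[[-2,0,0],[-4,0,0],[-7,0,0],[-10,0,0],[-14,0,0],[-20,0,0],[-27,0,0],[-27,0,0]],"twist":[0,0,0,0,0,0,0,0],"claw":[1,1,1,1,1,1,1,1]}'; python3 -c "
from h import *
to(553.2,-240.9,61); print(readout.state()['ft_force'])"
```

```text
t: 26.8
eef_pos: [593.6, 180.6, 123.0]
tcp_rot: [3.141, 0.0, 1.529]
ft_force: [0.1, -5.9, -0.6]
opening: 0.107
t: 27.47
eef_pos: [592.3, 152.5, 122.6]
tcp_rot: [-3.142, 0.0, 1.528]
ft_force: [0.3, -0.1, -1.5]
opening: 0.105
dp [-394.7  -22.3   61.6] at [592.3 152.5 122.6] yaw 87.55 t 27.5 op 0.105
[ 0.26585206 -0.09087056 -1.54843324]
```

```bash
cat > chk.py <<'E'
from h import *
import cv2,sys
im=cv2.resize(eyes.read_camera('scene')[150:350,170:430,::-1],None,fx=2.5,fy=2.5); cv2.imwrite(sys.argv[1],im)
ref=cv2.imread('pics/s5.png')
for n,(u,v) in dict(trayA=(250,72),trayB=(347,122),trayC=(150,308),trayD=(47,243),dishA=(400,193),dishB=(305,298),dishC=(405,358),dishD=(494,240)).items():
    t=ref[max(v-14,0):v+14,u-14:u+14]; y0=max(v-60,0);x0=max(u-60,0)
    r=cv2.matchTemplate(im[y0:v+60,x0:u+60],t,cv2.TM_CCOEFF_NORMED); _,s,_,p=cv2.minMaxLoc(r)
    print(n,round(s,2),p[0]+x0+14-u,p[1]+y0+14-v)
E
python3 -m jog '{"dp":[[-8,0,-10],[-22,-1,-25],[-42,-2,-40],[-67,-4,-52],[-95,-5,-60],[-123,-7,-60],[-151,-8,-60],[-179,-10,-60]],"twist":[0,0,0,0,0,0,0,0],"claw":[1,1,1,1,1,1,1,1]}'; python3 -m jog '{"dp":[[-28,-2,0],[-56,-3,0],[-84,-5,0],[-112,-6,0],[-140,-8,0],[-168,-9,0],[-196,-11,0],[-211,-12,0]],"twist":[0,0,0,0,0,0,0,0],"claw":[1,1,1,1,1,1,1,1]}'; python3 -m jog '{"dp":[[-5,0,0],[-5,0,15],[-5,0,40],[-5,0,60]],"twist":[0,0,0,0],"claw":[1,1,1,1]}'; python3 chk.py pics/s8.png; python3 -c "
from h import *
to(553.2,-240.9,61); print(readout.state()['ft_force'])"
```

```text
t: 28.13
eef_pos: [574.7, -26.3, 183.8]
tcp_rot: [3.14, 0.0, 1.529]
ft_force: [-0.0, 0.2, -2.4]
opening: 0.104
t: 28.8
eef_pos: [553.5, -238.0, 183.5]
tcp_rot: [3.141, 0.001, 1.527]
ft_force: [0.1, -0.1, -2.6]
opening: 0.1
t: 29.13
eef_pos: [553.8, -239.1, 122.3]
tcp_rot: [3.141, 0.0, 1.529]
ft_force: [-0.5, 0.1, -2.6]
opening: 0.105
trayA 1.0 0 0
trayB 0.99 0 0
trayC 1.0 0 0
trayD 1.0 0 0
dishA 1.0 0 0
dishB 1.0 0 0
dishC 1.0 0 0
dishD 0.98 0 0
dp [-2.6  1.  57.4] at [ 552.4 -238.3  118.4] yaw 87.62 t 29.2 op 0.102
[-2.24053251  0.80579157 -6.8466965 ]
```

```bash
python3 -m jog '{"dp":[[0,0,0],[0,0,0]],"twist":[0,0],"claw":[1,1]}';python3 -m jog '{"dp":[[0,0,0],[0,0,0]],"twist":[0,0],"claw":[1,1]}'
```

```text
t: 29.35
eef_pos: [554.3, -239.5, 123.6]
tcp_rot: [3.141, 0.0, 1.529]
ft_force: [0.3, -0.1, -1.9]
opening: 0.104
t: 29.52
eef_pos: [554.4, -239.9, 124.1]
tcp_rot: [3.14, 0.001, 1.529]
ft_force: [-0.0, 0.3, -2.4]
opening: 0.103
```

```bash
python3 -c "
import cv2;a=cv2.imread('pics/s8.png');print(cv2.imwrite('pics/s8v.png',a))"
```

```text
True
```

View pics/s8v.png

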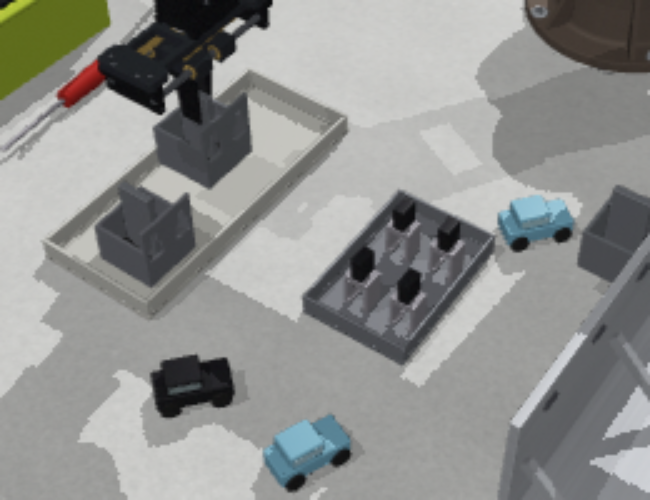

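Bin 1 stands in the tray at about (147,235) and bin 2 is held over the middle; that force dip was only motion settling. Lower, release, then go to bin 4.

```bash
python3 -m jog '{"dp":[[0,0,25],[0,0,45],[0,0,55],[0,0,60],[0,0,62],[0,0,64],[0,0,64],[0,0,64]],"twist":[0,0,0,0,0,0,0,0],"claw":[1,1,1,1,1,1,1,1]}'; python3 -m jog '{"dp":[[0,0,0],[0,0,0],[0,0,0],[0,0,0],[0,0,-20],[0,0,-50],[0,0,-90],[0,0,-130]],"twist":[0,0,0,0,0,0,0,0],"claw":[0.4,0.4,0.4,0.4,0.4,0.4,0.4,0]}'; python3 -c "
from h import *
to(424.6,187.7,101)"
```

```text
t: 30.18
eef_pos: [553.6, -239.5, 61.6]
tcp_rot: [3.141, -0.0, 1.529]
ft_force: [-9.4, 7.2, 21.2]
opening: 0.101
t: 30.85
eef_pos: [553.4, -239.8, 189.7]
tcp_rot: [-3.14, -0.001, 1.529]
ft_force: [2.0, -0.1, 0.5]
opening: 0.329
dp [ 421.7 -146.7   88.7] at [ 553.4 -239.8  189.7] yaw 87.59 t 30.9 op 0.329
```

```bash
python3 -m jog '{"dp":[[38,-10,0],[76,-24,0],[114,-38,0],[152,-52,0],[190,-66,0],[228,-80,0],[266,-92,0],[304,-105,0]],"twist":[0,0,0,0,0,0,0,0],"claw":[0,0,0,0,0,0,0,0]}';python3 -m jog '{"dp":[[35,-14,0],[70,-27,0],[100,-37,0],[118,-41.7,5],[118,-41.7,30],[118,-41.7,55],[118,-41.7,75],[118,-41.7,88]],"twist":[0,0,0,0,0,0,0,0],"claw":[0,0,0,0,0,0,0,0]}'; python3 -m jog '{"dp":[[0,0,0],[0,0,0],[0,0,0],[0,0,0],[0,0,0],[0,0,0],[0,0,0],[0,0,0]],"twist":[0,0,0,0,0,0,0,0],"claw":[1,1,1,1,1,1,1,1]}'; python3 -c "
from h import *
to(424.6,187.7,101); s=readout.state(); print(s['ft_force'],s['moment'])"
```

```text
t: 31.52
eef_pos: [461.0, 69.7, 188.9]
tcp_rot: [3.141, -0.0, 1.528]
ft_force: [0.7, 0.9, -0.2]
opening: 0.498
t: 32.18
eef_pos: [424.4, 187.9, 99.0]
tcp_rot: [-3.14, 0.0, 1.529]
ft_force: [-0.2, -1.1, 0.1]
opening: 0.502
t: 32.85
eef_pos: [424.9, 187.8, 101.0]
tcp_rot: [3.141, -0.0, 1.529]
ft_force: [-2.6, -0.7, 4.4]
opening: 0.106
dp [-0.1 -0.3  0. ] at [424.9 187.8 101. ] yaw 87.61 t 32.9 op 0.106
[-2.5683718  -0.69146431  4.35504198] [0.01736384 0.2261396  0.06406968]
```

```bash
python3 -m jog '{"dp":[[0,0,-4],[0,0,-8],[0,0,-12],[0,0,-16],[0,0,-20],[0,0,-22],[0,0,-22],[0,0,-22]],"twist":[0,0,0,0,0,0,0,0],"claw":[1,1,1,1,1,1,1,1]}'; python3 -m jog '{"dp":[[-2,0,0],[-4,0,0],[-7,0,0],[-10,0,0],[-14,0,0],[-20,0,0],[-27,0,0],[-27,0,0]],"twist":[0,0,0,0,0,0,0,0],"claw":[1,1,1,1,1,1,1,1]}'; python3 -c "
from h import *
to(453.3,-236.4,61); print(readout.state()['ft_force'])"
```

```text
t: 33.52
eef_pos: [425.0, 187.8, 122.9]
tcp_rot: [3.141, -0.0, 1.529]
ft_force: [0.2, -4.9, -0.5]
opening: 0.102
t: 34.18
eef_pos: [423.7, 159.8, 122.6]
tcp_rot: [-3.141, 0.0, 1.528]
ft_force: [-0.7, -0.9, -2.0]
opening: 0.101
dp [-394.5   46.5   61.6] at [423.7 159.8 122.6] yaw 87.56 t 34.2 op 0.101
[-0.67877688 -0.89251424 -1.96463491]
```

```bash
python3 -m jog '{"dp":[[-8,2,-10],[-22,8,-25],[-42,16,-40],[-67,24,-52],[-95,32,-60],[-123,38,-60],[-151,44,-60],[-179,48,-60]],"twist":[0,0,0,0,0,0,0,0],"claw":[1,1,1,1,1,1,1,1]}'; python3 -m jog '{"dp":[[-28,2,0],[-56,3,0],[-84,3,0],[-112,2,0],[-140,1,0],[-168,0,0],[-196,-1,0],[-211,-1.5,0]],"twist":[0,0,0,0,0,0,0,0],"claw":[1,1,1,1,1,1,1,1]}'; python3 -m jog '{"dp":[[-4,0,0],[-4,0,15],[-4,0,40],[-4,0,60],[-4,0,60],[-4,0,60]],"twist":[0,0,0,0,0,0],"claw":[1,1,1,1,1,1]}'; python3 chk.py pics/s9.png; python3 -c "
from h import *
to(453.3,-236.4,60); print(readout.state()['ft_force'])"
```

```text
t: 34.85
eef_pos: [464.5, -21.5, 182.9]
tcp_rot: [3.141, 0.0, 1.529]
ft_force: [-0.2, -0.0, -2.6]
opening: 0.102
t: 35.52
eef_pos: [453.5, -233.5, 182.6]
tcp_rot: [3.141, 0.001, 1.527]
ft_force: [-1.1, 0.3, -2.0]
opening: 0.102
t: 36.02
eef_pos: [453.5, -234.2, 122.4]
tcp_rot: [-3.14, -0.001, 1.529]
ft_force: [-0.5, 0.5, -2.0]
opening: 0.105
trayA 0.84 46 -24
trayB 0.99 0 0
trayC 1.0 0 0
trayD 1.0 0 0
dishA 1.0 0 0
dishB 1.0 0 0
dishC 1.0 0 0
dishD 0.98 0 0
dp [-1.9 -0.7 63.2] at [ 454.  -234.5  123.2] yaw 87.62 t 36.1 op 0.105
[ 0.06014647 -0.00848159 -1.87777258]
```

Tray corner A is only occluded by the arm; every other corner is unmoved. Place bin 4 and clear away.

```bash
python3 -m jog '{"dp":[[0,0,25],[0,0,45],[0,0,55],[0,0,60],[0,0,61],[0,0,62],[0,0,62],[0,0,62]],"twist":[0,0,0,0,0,0,0,0],"claw":[1,1,1,1,1,1,1,1]}'; python3 -m jog '{"dp":[[0,0,0],[0,0,0],[0,0,0],[0,0,0],[0,0,-20],[0,0,-50],[0,0,-90],[0,0,-130]],"twist":[0,0,0,0,0,0,0,0],"claw":[0.4,0.4,0.4,0.4,0.4,0.4,0.4,0]}'; python3 -m jog '{"dp":[[35,10,-20],[70,30,-40],[105,50,-60],[140,70,-80],[175,90,-90],[210,100,-90],[240,100,-90],[240,100,-90]],"twist":[0,0,0,0,0,0,0,0],"claw":[0,0,0,0,0,0,0,0]}'; python3 -m jog '{"dp":[[40,-15,0],[80,-30,0],[120,-50,0],[160,-70,0],[200,-90,0],[220,-100,0],[220,-100,0],[220,-100,0]],"twist":[0,0,0,0,0,0,0,0],"claw":[0,0,0,0,0,0,0,0]}'; python3 chk.py pics/s10.png
```

```text
t: 36.73
eef_pos: [454.0, -234.6, 62.3]
tcp_rot: [3.141, 0.0, 1.529]
ft_force: [-2.4, 2.2, 5.0]
opening: 0.104
t: 37.4
eef_pos: [453.3, -234.5, 191.9]
tcp_rot: [-3.14, -0.001, 1.529]
ft_force: [0.6, -1.3, -0.1]
opening: 0.331
t: 38.07
eef_pos: [564.2, 5.7, 280.8]
tcp_rot: [3.141, -0.001, 1.533]
ft_force: [0.1, 1.0, -0.8]
opening: 0.5
t: 38.73
eef_pos: [472.4, 225.8, 280.8]
tcp_rot: [3.141, 0.0, 1.532]
ft_force: [0.2, -0.3, -0.6]
opening: 0.502
trayA 0.99 0 0
trayB 1.0 0 0
trayC 1.0 0 0
trayD 1.0 0 0
dishA 1.0 0 0
dishB 1.0 0 0
dishC 1.0 0 0
dishD 0.98 0 0
```

View pics/s10.png

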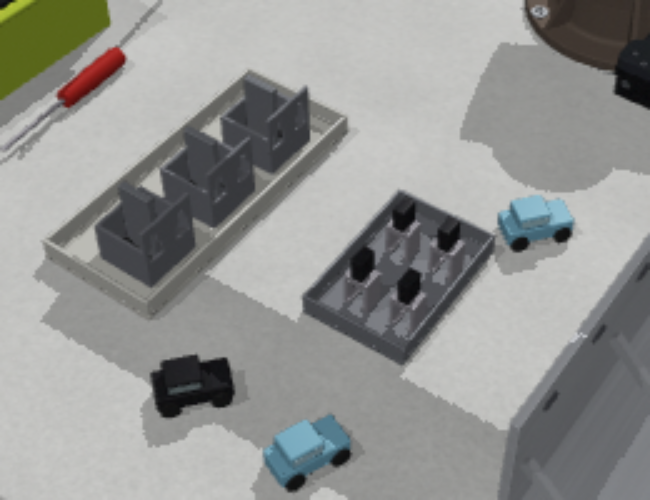

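The three bins stand upright in the tray at about (147,235), (208,178) and (266,125). The four keepers are in the dish, the rack is bare, and the arm is clear. Handing in.

```bash
python3 -c "
from cell import job_done
print(job_done())"
```

```text
the job is handed in; nothing more can be done
None
```

I pulled all four keepers off the rack and stood them in the grey dish. Then I lifted the three bins present (stations 1, 2 and 4; none hung at station 3) off their studs and set them in the white tray. The job was handed in at about 39 s; no verdict is reported.

- **Final picture:** the rack is bare, the four keepers are inside the dish, and the three bins stand upright inside the tray. The cars and screwdriver look untouched, and the gripper was well clear of everything. The bottle and cup were outside this last view.
- **Tray and dish:** image matching put all eight tray and dish corners where they were before the bins were moved. One earlier check disagreed at a single tray corner, which was hidden by the arm at that moment and matched again once the view was clear.
- **Forces:** the hardest press was about 21 N, on the wrist when setting down bin 2. I saw no sign of the grip slackening or of the tray or dish being knocked.

I took 15 pictures, one past the budget of 14.

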